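Pass the stained block through the chute flap

TASK

On the two-lane feed deck, push the dark-stained wood block forward with your fingertips so that it opens the hanging orange flap of its own lane, goes right through under it and slides down the chute into the catch tray; then draw the fingers back out so that the flap swings shut behind it. Only push the block along the deck, never lift it. Leave the pale block, the other lane's flap and the things on the bench alone.

Things in the scene. Friction and masses are not known exactly. Their poses are not given: they have to be found in the camera images.
- station: Fixed plywood pass-through station. Origin: on the bench surface, midway between its two lanes, below the closed flaps. +x: the way parts are pushed (to the robot's left, give or take 0.3 rad), +y: towards the robot, z up. Feed deck: flat, grey, top 80 mm above the bench, from x = -180 mm to the flaps, 216 mm wide. Two lanes 96 mm wide, centred at y = +52 (near) and -52 mm (far).
- rod_mid (a point): Middle of the 7 mm steel hinge rod along the station's y, 162 mm above the bench (82 above the deck), from which both flaps hang. Three posts 8 mm wide carry it at y = -104, 0 and 104 mm and end 172 mm above the bench. Guide rails 8 mm wide, 12 mm high run along the deck at the same y. Nothing stands above the rod; fingertips that lean forward reach under it.
- brink (a point): Brink of the chute, 48 mm past the flaps, at deck height. From the flaps to here the floor is level, slick steel; from here the steel slopes down 36 degrees to the tray. A block tips and slides down by itself once its middle is past the brink, that is once its rear end is about 5 to 15 mm past the flaps, so the fingertips have to follow it a little under the rod.
- door_near (a point): Point on the deck surface (80 mm above the bench) in the middle of the near lane (the one closer to the robot), right below its closed flap (station x = 0, y = +52 mm).
- door_far (a point): The same for the far lane (station x = 0, y = -52 mm).
- tray (a point): Centre of the catch tray's floor, 10 mm above the bench; the tray , of the same slick steel, runs from 143 to 304 mm past the flaps; it measures 161 mm along the station's x and 200 mm across inside.
- flap_near (a joint): Near lane's orange flap, 88 mm wide, 4 mm thick, hanging from the hinge rod down to 5 mm above the deck. Angle in rad: 0 hanging shut, grows as its lower edge swings towards the tray, up to 1.45; it cannot swing back over the deck. It weighs 50 g, hangs freely and falls shut in well under a second.
- flap_far (a joint): The same for the far lane's flap.
- dark_block: The block to feed: loose, dark brown stained wood, 90 mm long (its x, roughly along the lane), 50 mm wide (y), 28 mm high, about 80 to 130 g. It lies flat on the deck in one of the two lanes, its front end before the flap. Origin: centre of its underside.
- pale_block: Loose block of bare pale wood of the same size in the other lane; to be left alone. Origin: centre of its underside.
- stain_can: Yellow stain can, 84 mm across, 105 mm high, standing beyond the station. Origin: centre of its underside.
- sanding_block: Cork sanding block 95 x 55 x 32 mm lying beyond the station, beside the tray. Origin: centre of its underside.
- glue_bottle: Yellow glue bottle with a red cap, 60 mm across, 170 mm high, standing further left. Origin: centre of its underside.
- brush: Brush lying on the left of the bench, past the tray. Origin: on its underside.
- bar_clamp: Bar clamp 240 mm long with blue jaws and an orange handle, lying on the right of the bench. Origin: under the middle of its bar.
- screw_cup: Steel cup 70 mm across and 60 mm high, standing on the right of the bench. Origin: centre of its underside.
There are look-alikes about, which are no part of the job. Of the things like the dark_block, leave any that is turquoise; of the rest the larger one is meant.

How it is judged:
On the way:
1. the dark block is in its lane's doorway, low on the deck, with that flap pushed open by at least 0.4 rad (x of dark_block in the frame of station between -0.03 and 0.05 m and z of dark_block in the frame of station below 0.1 m and ((y of dark_block in the frame of station above 0 m and value of joint flap_near above 0.4 rad and value of joint flap_far below 0.15 rad) or (y of dark_block in the frame of station below 0 m and value of joint flap_far above 0.4 rad and value of joint flap_near below 0.15 rad))), for 0.1 s.
At the end, for the whole second after the job is handed in: The dark block rests in the catch tray (its underside's centre within the tray's length and width and below 50 mm over the bench, slower than 0.03 m/s), both flaps hang shut within 0.06 rad, and the pale block lies within 20 mm of where it was (x of dark_block in the frame of station between 0.155 and 0.3 m and y of dark_block in the frame of station between -0.1 and 0.1 m and z of dark_block in the frame of station below 0.05 m and linear speed of dark_block below 0.03 m/s and value of joint each of flap_near, flap_far below 0.06 rad and distance of pale_block from where it was at the start of the episode below 0.02 m); the robot touches nothing.
It fails at once if the dark block is lifted more than 20 mm above the deck (z of dark_block in the frame of station above 0.1 m).
It fails at once if the pale block is moved by more than 20 mm (distance of pale_block from where it was at the start of the episode above 0.02 m).
It fails at once if the other lane's flap is opened by more than 0.15 rad ((value of joint flap_near above 0.15 rad and y of pale_block in the frame of station above 0 m) or (value of joint flap_far above 0.15 rad and y of pale_block in the frame of station below 0 m)).
It fails at once if the stain can, sanding block, glue bottle, brush, bar clamp or steel cup is moved by more than 30 mm (distance of any of stain_can, sanding_block, glue_bottle, brush, bar_clamp, screw_cup from where it was at the start of the episode above 0.03 m).
It also fails if it takes over 38 s, if anything falls off the work surface, if the arm or the gripper's body presses on something with over 40 N, if the wrist force passes 120 N, or if a joint passes its speed limit or range.

ROBOT

A 6-joint arm with a two-finger parallel gripper is mounted at the origin on the work surface. World frame = base frame: x ahead of the robot, y to its left, z up, the work surface at z = 0. Lengths are in m, angles in rad, forces in N, time in s.
With the tool pointing down it reaches from about 0.25 to 0.725 m from the base axis. Payload 4 kg.
Tool frame: the origin (TCP) lies midway between the tips of the shut fingers; the grasp point (between the pads) lies 19 mm behind it; x points along the fingers, y is the direction in which the jaws open and shut, and the axes are right-handed (so a half turn about x gives the same grasp; the last joint's range is limited). The gripper opens to 85 mm and grips with 20 to 120 N. Pads are 22 mm wide; open, the fingers measure 114 mm over their backs; the gripper's body (76 mm by 85 mm) begins 54 mm behind the grasp point. The pads swing forward as they close: fully open they stand 13 mm farther back than shut.
Start: joints at [-1.256, 0.241, 0.005, 1.335, 0, 1.571], TCP at [0.155, -0.475, 0.231] pointing down, gripper open.
Joint ranges: [-2.72, 2.72], [-1.05, 1.87], [-1.09, 1.28], [-1.99, 2.15], [-1.42, 1.44], [-3.14, 3.14]. Speed limits (rad/s): [2.79, 2.79, 3.14, 3.14, 3.14, 3.14].

INTERFACE

Orientations are given as a unit quaternion [x, y, z, w].
In Python, from workcell import * gives the robot as it stands.
- The arm moves only by the tool play_rows, never from a script. Its argument "plan" is a list of rows, each a list of 7 numbers: the shift along the tool's x, y, z in mm, then the turn, a rotation vector about the tool's x, y, z in rad, then the closure, from -1 (fully open) to 1 (shut). In form: [[x, y, z, rx, ry, rz, grip], ...]. A call has 1 to 20 rows; each row shifts and turns the commanded pose from where the row before left it, along the tool's axes as they then stand; what a row does not reach is not made up. A row lasts 1/12 s, in which the tool goes at most 41.7 mm and 7.16 degrees, less where a joint would pass 70% of its speed; a pose out of reach is approached as far as the arm can. A call with a gripper value outside its range is refused whole. The fingers move at their own pace and stop on an object; the grip force is fixed at half the most. Time passes only in rows, so rows that do not move let the fingers close. It gives the time, the measured TCP pose, the force and the opening at its end, in the units of the state.
- get_obs(): the state, without advancing time (a new reading comes with each control period).
- camera(name): name is "scene" or "side" or "wrist"; returns a dict with "frame" (384x512x3 uint8, red, green, blue), "depth" (384x512 float32, m along the optical axis (not along the pixel's ray), 0 where there is no reading), "fx", "fy", "cx", "cy" (pixels), "camera_from_world" (4x4, takes a point from world to camera coordinates). Camera axes: x right, y up, looking along -z (the intrinsics and any distortion apply to the point x, -y, -z); pixel columns grow to the right and rows downward; lengths in m; the calibration is good to about 2 mm. A picture is of the moment at which its call begins.
- job_done(): hands the job in, once; it reports no verdict.
Trained networks look in a picture, given as the dict that the camera call returned (one of the last four; its "shot" number tells which), for a name from the list of things; names that differ only in an ending like _2 or _b are one class to them, and where a whole thing is asked for, a point or a joint stands for the part that bears it (a point fixed in the world has none). Each returns a list of dicts, best first, with "confidence" (0 to 1); they miss things now and then, are a little off and sometimes report something else, mostly with a low value. They report only what shows in the picture. A call takes as long as a camera call. They do not tell look-alikes from the thing itself.
- search_frame(thing, picture): "centre" ([x, y, z] in m, in world coordinates, good to about 4 mm: the middle of the surface that is visible of it).
- pinpoint(thing, picture): "centre" ([x, y, z] in m, in world coordinates, good to about 4 mm: a listed point, or the origin of a listed thing).
The state is a dict: "clock": time; "joint_pos": joint angles; "joint_vel": joint speeds; "tau": joint torques, N m; "eef_pos": TCP position; "tool_rot": TCP orientation; "ft_force": force on the tool from outside, world axes, zero at the start; "ft_torque": the same for the moment, N m; "grip_width": finger opening in m.
Only numpy, scipy, OpenCV 4.12 (cv2) and the standard library are available. Lean on these libraries where they do the work, as an engineer would, in place of code of your own. Each camera call takes 0.05 s, during which the arm holds its last target. There are 200 camera calls.

## Working session

There is one attempt and no reset: what is moved stays moved. The work goes in short steps, Python scripts to look and compute and a tool call to move; the robot and the scene stay as the last step left them, time stands still between calls to the robot, and variables do not carry over. Pictures are saved under pics/ and viewed, about 8 in all and at most 12, crops included, and the job is handed in when it is done.

Besides the shell and the picture viewer there is one more tool, called as name([rows], argument=value, ...), one row to a line, values as JSON. play_rows: Moves the arm, as the interface text tells. Its arguments: {"type":"object","properties":{"plan":{"type":"array","items":{"type":"array","items":{"type":"number"}}}},"required":["plan"]}

```bash
mkdir -p pics
cat > h.py <<'E'
from workcell import *
import numpy as np, cv2
def save(p,n): cv2.imwrite('pics/'+n,p['frame'][:,:,::-1])
def world(p,u,v):
    d=p['depth'][int(v),int(u)]; c=np.array([(u-p['cx'])/p['fx']*d,-(v-p['cy'])/p['fy']*d,-d,1])
    return (np.linalg.inv(p['camera_from_world'])@c)[:3]
E
python3 - <<'E'
from h import *
ps={n:camera(n) for n in('scene','side')}
cv2.imwrite('pics/a.png',np.hstack([ps['scene']['frame'],ps['side']['frame']])[:,:,::-1])
save(ps['scene'],'scene.png');save(ps['side'],'side.png')
for n,p in ps.items():
  for t in('dark_block','pale_block'):
    print(n,t,[(np.round(r['centre'],3),round(r['confidence'],2)) for r in search_frame(t,p)])
  for t in('door_near','door_far','rod_mid','brink','tray','dark_block','pale_block'):
    print(n,'pin',t,[(np.round(r['centre'],3),round(r['confidence'],2)) for r in pinpoint(t,p)])
o=get_obs();print(o)
E
```

```text
scene dark_block [(array([ 0.495, -0.166,  0.106]), 0.83), (array([ 0.538, -0.004,  0.062]), 0.74), (array([ 0.341, -0.091,  0.019]), 0.63), (array([ 0.353, -0.262,  0.026]), 0.59)]
scene pale_block [(array([ 0.594, -0.158,  0.104]), 0.93)]
scene pin door_near [(array([ 0.477, -0.068,  0.08 ]), 0.69)]
scene pin door_far [(array([ 0.577, -0.059,  0.084]), 0.79)]
scene pin rod_mid [(array([ 0.529, -0.065,  0.162]), 0.77)]
scene pin brink [(array([ 0.526, -0.019,  0.08 ]), 0.63)]
scene pin tray [(array([0.517, 0.161, 0.01 ]), 0.65)]
scene pin dark_block [(array([ 0.486, -0.163,  0.079]), 0.8), (array([ 0.341, -0.254, -0.003]), 0.77), (array([ 0.348, -0.087,  0.001]), 0.73), (array([ 0.706,  0.134, -0.001]), 0.35)]
scene pin pale_block [(array([ 0.579, -0.153,  0.079]), 0.93)]
side dark_block [(array([ 0.34 , -0.241,  0.023]), 0.95), (array([ 0.344, -0.076,  0.022]), 0.55), (array([ 0.478, -0.17 ,  0.105]), 0.51)]
side pale_block [(array([ 0.572, -0.164,  0.103]), 0.54)]
side pin door_near [(array([ 0.48 , -0.065,  0.085]), 0.84)]
side pin door_far [(array([ 0.576, -0.062,  0.079]), 0.58
[... 442 characters left out ...]
n pale_block []
{'clock': 1.0, 'joint_pos': array([-1.25596931e+00,  2.40597742e-01,  4.98610065e-03,  1.33522063e+00,
        1.93823054e-05,  1.57079628e+00]), 'joint_vel': array([ 1.92355765e-03,  6.14305788e-05,  4.76857931e-04, -3.61703041e-04,
        1.03583068e-05,  1.65198732e-03]), 'tau': array([ 3.53177575e-04, -3.72212470e+01,  2.52698117e+01,  1.16657964e-03,
       -1.11486938e-04,  4.38449490e-06]), 'eef_pos': array([ 0.15482674, -0.47540827,  0.23130228]), 'tool_rot': array([ 0.69836893,  0.11086269, -0.69835937,  0.11083543]), 'ft_force': array([0.25846156, 0.09091143, 0.00375877]), 'ft_torque': array([ 0.02368365, -0.01961511,  0.04094785]), 'grip_width': 0.084980303058299}
```

View pics/scene.png

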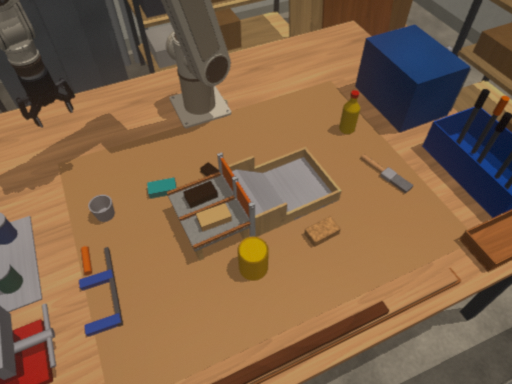

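View pics/side.png

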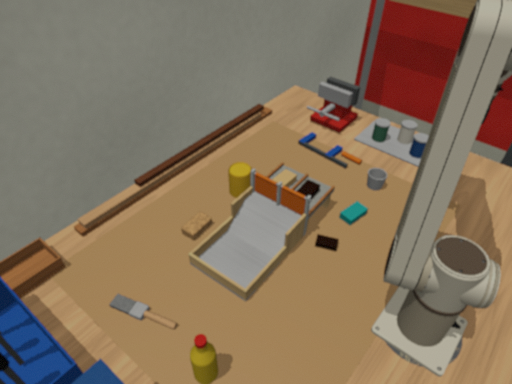

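The dark block is in the near lane, at about (200,193) in scene, and the pale one is in the far lane. The turquoise block and the small dark one lie on the bench. Next I'll measure the block and station yaw from depth and work out the tool orientation.

```bash
cat >> h.py <<'E'
def cloud(p):
    v,u=np.mgrid[0:384,0:512]; d=p['depth']
    c=np.stack([(u-p['cx'])/p['fx']*d,-(v-p['cy'])/p['fy']*d,-d,np.ones_like(d)],-1)
    return (c@np.linalg.inv(p['camera_from_world']).T)[...,:3]
def blk(p):
    P=cloud(p);f=p['frame'].astype(int)
    m=(abs(P[...,2]-.108)<.006)&(P[...,0]>.42)&(P[...,0]<.66)&(P[...,1]>-.28)&(P[...,1]<-.03)&(p['depth']>0)
    for n,mm in(('dark',m&(f.sum(-1)<200)),('pale',m&(f.sum(-1)>350))):
        q=P[mm]
        if len(q)>20: print(n,len(q),cv2.minAreaRect((q[:,:2]*1000).astype(np.float32)),q[:,2].mean())
E
python3 - <<'E'
from h import *
from scipy.spatial.transform import Rotation as R
p=camera('scene');blk(p);P=cloud(p);f=p['frame'].astype(int)
q2=camera('side');blk(q2)
for pp in(p,q2):
  P=cloud(pp);f=pp['frame'].astype(int)
  m=(f[...,0]>150)&(f[...,0]>1.8*f[...,1])&(f[...,2]<80)&(P[...,2]>.09)&(P[...,2]<.16)&(P[...,0]>.42)&(P[...,0]<.64)&(P[...,1]>-.12)&(P[...,1]<0)
  q=P[m]
  if len(q)>20:
    k=np.polyfit(q[:,0],q[:,1],1);print('flap plane y=',k,'at .478',np.polyval(k,.478),q.min(0),q.max(0),len(q))
m=(abs(cloud(p)[...,2]-.08)<.004);q=cloud(p)[m&(abs(cloud(p)[...,0]-.53)<.15)&(cloud(p)[...,1]<-.06)&(cloud(p)[...,1]>-.3)]
print('deck',q.min(0),q.max(0),cv2.minAreaRect((q[:,:2]*1000).astype(np.float32)))
R0=R.from_quat(get_obs()['tool_rot']);print(R0.as_matrix().round(3))
a=-0.045
sx=np.array([np.sin(a),np.cos(a),0]);sy=np.array([-np.cos(a),np.sin(a),0])
for L in(50,55):
  t=np.radians(L);xt=np.sin(t)*sx-np.cos(t)*np.array([0,0,1])
  for s in(1,-1):
    y=s*sy;T=R.from_matrix(np.stack([xt,y,np.cross(xt,y)],1));print(L,s,(R0.inv()*T).as_rotvec().round(3),T.as_matrix().round(3).tolist())
E
```

```text
dark 476 ((534.1234741210938, -137.1984100341797), (174.0661163330078, 137.8932342529297), 2.672239303588867) 0.10769424277067281
pale 463 ((529.430908203125, -115.83638763427734), (216.2646484375, 169.4232940673828), 0.5109176635742188) 0.10794590535576226
dark 291 ((534.9561767578125, -128.77227783203125), (179.628662109375, 143.28302001953125), 5.352708339691162) 0.10821428591265335
pale 233 ((529.2567138671875, -115.7171630859375), (170.3060760498047, 217.4235076904297), 89.81613159179688) 0.1077919171070315
deck [ 0.42761595 -0.25179937  0.07600625] [ 0.64668986 -0.06266309  0.08399701] ((536.451171875, -157.26345825195312), (214.2578125, 180.3733367919922), 2.600261926651001)
[[ 0.     0.31  -0.951]
 [-0.    -0.951 -0.31 ]
 [-1.     0.    -0.   ]]
50 1 [ 1.708 -0.606 -0.797] [[-0.034, -0.999, -0.029], [0.765, -0.045, 0.642], [-0.643, 0.0, 0.766]]
50 -1 [-1.213  0.743 -0.566] [[-0.034, 0.999, 0.029], [0.765, 0.045, -0.642], [-0.643, -0.0, -0.766]]
55 1 [ 1.68  -0.666 -0.875] [[-0.037, -0.999, -0.026], [0.818, -0.045, 0.573], [-0.574, 0.0, 0.819]]
55 -1 [-1.194  0.817 -0.622] [[-0.037, 0.999, 0.026], [0.818, 0.045, -0.573], [-0.574, 0.0, -0.819]]
```

play_rows([
  [-4, -6, -37, 0, 0, 0, 0.3],
  [-4, -6, -37, 0, 0, 0, 0.3],
  [-4, -6, -37, 0, 0, 0, 0.3],
  [-4, -6, -37, 0, 0, 0, 0.3],
  [-4, -6, -37, 0, 0, 0, 0.3],
  [-4, -6, -37, 0, 0, 0, 0.3],
  [-4, -6, -37, 0, 0, 0, 0.3],
  [-4, -6, -37, 0, 0, 0, 0.3],
  [-4, -6, -37, 0, 0, 0, 0.3],
  [-4, -6, -37, 0, 0, 0, 0.3],
  [0, 0, 0, 0, 0, 0, 0.3],
])

```text
clock: 2.02
eef_pos: [0.4937, -0.3004, 0.2712]
tool_rot: [0.699, 0.113, -0.697, 0.113]
ft_force: [-0.3, 0.1, -0.5]
grip_width: 0.0301
```

play_rows([
  [0, 0, 0, -0.086, 0.057, -0.043, 0.3],
  [0, 0, 0, -0.086, 0.057, -0.043, 0.3],
  [0, 0, 0, -0.086, 0.057, -0.043, 0.3],
  [0, 0, 0, -0.086, 0.057, -0.043, 0.3],
  [0, 0, 0, -0.086, 0.057, -0.043, 0.3],
  [0, 0, 0, -0.086, 0.057, -0.043, 0.3],
  [0, 0, 0, -0.086, 0.057, -0.043, 0.3],
  [0, 0, 0, -0.086, 0.057, -0.043, 0.3],
  [0, 0, 0, -0.086, 0.057, -0.043, 0.3],
  [0, 0, 0, -0.086, 0.057, -0.043, 0.3],
  [0, 0, 0, -0.086, 0.057, -0.043, 0.3],
  [0, 0, 0, -0.086, 0.057, -0.043, 0.3],
  [0, 0, 0, -0.086, 0.057, -0.043, 0.3],
  [0, 0, 0, -0.086, 0.057, -0.043, 0.3],
  [0, 0, 0, 0, 0, 0, 0.3],
])

```text
clock: 3.27
eef_pos: [0.471, -0.2712, 0.2362]
tool_rot: [0.664, 0.673, -0.222, 0.241]
ft_force: [-0.1, -0.2, -0.4]
grip_width: 0.0296
```

```bash
cat >> h.py <<'E'
from scipy.spatial.transform import Rotation as R
def blk(p):
    P=cloud(p);f=p['frame'].astype(int)
    m=(abs(P[...,2]-.108)<.004)&(P[...,0]>.43)&(P[...,0]<.63)&(P[...,1]>-.25)&(p['depth']>0)&(P[...,1]<-.03)
    for n,mm in(('dark',m&(f.sum(-1)<220)),('pale',m&(f.sum(-1)>320))):
        k,l,s,c=cv2.connectedComponentsWithStats(mm.astype(np.uint8))
        if k>1:
            q=P[l==1+s[1:,4].argmax()]; print(n,len(q),cv2.minAreaRect((q[:,:2]*1000).astype(np.float32)))
E
python3 - <<'E'
from h import *
for n in('scene','side','wrist'):
  p=camera(n);print(n);blk(p);save(p,'b_%s.png'%n)
a=-.045;t=np.radians(55);sx=np.array([np.sin(a),np.cos(a),0]);sy=np.array([-np.cos(a),np.sin(a),0])
xt=np.sin(t)*sx-np.array([0,0,np.cos(t)]);y=-sy;T=R.from_matrix(np.stack([xt,y,np.cross(xt,y)],1))
o=get_obs();R0=R.from_quat(o['tool_rot']);print((R0.inv()*T).as_rotvec(),o['eef_pos'],o['joint_pos'],o['grip_width'],o['ft_force'],o['clock'])
E
```

```text
scene
dark 396 ((485.5965576171875, -163.55198669433594), (52.41743087768555, 90.42074584960938), 5.725346088409424)
pale 444 ((578.5381469726562, -157.2630157470703), (89.99224090576172, 51.78675079345703), 88.26119995117188)
side
dark 211 ((483.48858642578125, -168.05380249023438), (49.693626403808594, 76.58036804199219), 5.084174633026123)
pale 196 ((579.2284545898438, -161.87548828125), (76.91073608398438, 52.28190612792969), 88.42509460449219)
wrist
dark 3787 ((482.725830078125, -162.35299682617188), (48.141204833984375, 90.0193862915039), 3.539945363998413)
pale 3930 ((576.0601806640625, -156.0769500732422), (90.72242736816406, 50.01530456542969), 89.23155975341797)
[ 0.00488558  0.06490876 -0.0383519 ] [ 0.47247611 -0.27280845  0.24137721] [-0.82438458  0.86419034  0.70261652  2.14933305  0.56157399  0.49341245] 0.030022752934937776 [ 0.7635792  -0.3708544   0.08186999] 3.4167
```

View pics/b_wrist.png

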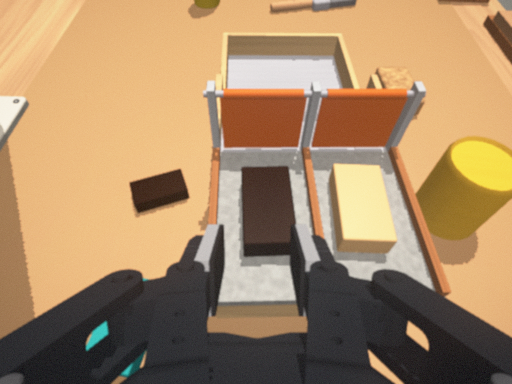

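```bash
cat >> h.py <<'E'
def to(tgt):
    o=get_obs();r=R.from_quat(o['tool_rot']);d=np.array(tgt)-o['eef_pos']
    print('tool mm',(r.inv().apply(d)*1000).round(1),'pos',o['eef_pos'].round(4),'xt',r.as_matrix()[:,0].round(3),'yt',r.as_matrix()[:,1].round(3),'q',o['joint_pos'].round(3),'F',o['ft_force'].round(1),o['clock'])
E
python3 - <<'E'
from h import *
to((.486,-.240,.12));to((.486,-.240,.094))
p=camera('scene')
print([(n,[(np.round(r['centre'],3),round(r['confidence'],2)) for r in pinpoint(n,p)]) for n in('screw_cup','bar_clamp')])
E
```

```text
tool mm [101.5  10.8  74.6] pos [ 0.4725 -0.2728  0.2414] xt [ 0.003  0.781 -0.625] yt [0.999 0.017 0.027] q [-0.824  0.864  0.703  2.149  0.562  0.493] F [ 0.8 -0.4  0.1] 3.4167
tool mm [117.8  10.1  94.9] pos [ 0.4725 -0.2728  0.2414] xt [ 0.003  0.781 -0.625] yt [0.999 0.017 0.027] q [-0.824  0.864  0.703  2.149  0.562  0.493] F [ 0.8 -0.4  0.1] 3.4167
[('screw_cup', [(array([ 0.361, -0.445, -0.002]), 0.95), (array([ 0.58 , -0.06 ,  0.084]), 0.32)]), ('bar_clamp', [(array([ 0.61 , -0.473,  0.003]), 0.81)])]
```

play_rows([
  [10, 1, 7.5, 0, 0, 0, 0.3],
  [10, 1, 7.5, 0, 0, 0, 0.3],
  [10, 1, 7.5, 0, 0, 0, 0.3],
  [10, 1, 7.5, 0, 0, 0, 0.3],
  [10, 1, 7.5, 0, 0, 0, 0.3],
  [10, 1, 7.5, 0, 0, 0, 0.3],
  [10, 1, 7.5, 0, 0, 0, 0.3],
  [10, 1, 7.5, 0, 0, 0, 0.3],
  [10, 1, 7.5, 0, 0, 0, 0.3],
  [10, 1, 7.5, 0, 0, 0, 0.3],
  [0, 0, 0, 0, 0, 0, 0.3],
])

```text
clock: 4.48
eef_pos: [0.4849, -0.2403, 0.1191]
tool_rot: [0.664, 0.671, -0.223, 0.245]
ft_force: [0.1, 0.1, 0.3]
grip_width: 0.0298
```

Run:
```python
from h import *
to((.486,-.240,.094))
save(camera('wrist'),'c.png')
```

```text
tool mm [16.   0.4 19.5] pos [ 0.4849 -0.2403  0.1191] xt [ 0.001  0.781 -0.624] yt [0.999 0.019 0.027] q [-0.778  0.91   0.472  1.853  0.591  0.532] F [0.1 0.1 0.3] 4.4833
```

View pics/c.png

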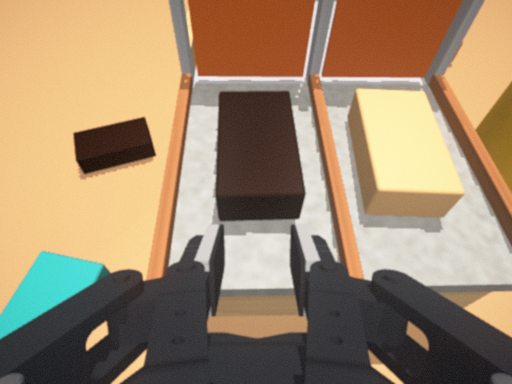

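The wrist view shows the fingertips centred behind the block (block u≈218–302, fingertips at about 222 and 294). Next I lower the tool and correct the tilt.

play_rows([
  [5, 0, 6, 0.003, 0.02, -0.013, 0.3],
  [5, 0, 6, 0, 0.02, -0.013, 0.3],
  [5, 0, 6, 0, 0.02, -0.013, 0.3],
  [0, 0, 0, 0, 0, 0, 0.3],
])

```text
clock: 4.87
eef_pos: [0.4854, -0.2402, 0.0959]
tool_rot: [0.658, 0.69, -0.208, 0.219]
ft_force: [-1.0, -0.0, -0.3]
grip_width: 0.0301
```

Run:
```python
from h import *
to((.486,-.220,.094));to((.4775,-.065,.094))
```

```text
tool mm [ 17.5   1.6 -10.1] pos [ 0.4854 -0.2402  0.0959] xt [-0.039  0.817 -0.576] yt [0.999 0.048 0.001] q [-0.776  1.001  0.543  1.918  0.589  0.489] F [-1.  -0.  -0.3] 4.8667
tool mm [144.4   0.6 -99.5] pos [ 0.4854 -0.2402  0.0959] xt [-0.039  0.817 -0.576] yt [0.999 0.048 0.001] q [-0.776  1.001  0.543  1.918  0.589  0.489] F [-1.  -0.  -0.3] 4.8667
```

play_rows([
  [3.4, 0, 4.9, 0, 0, 0, 0.3],
  [4.1, 0, -2.9, 0, 0, 0, 0.3],
  [4.1, 0, -2.9, 0, 0, 0, 0.3],
  [4.1, 0, -2.9, 0, 0, 0, 0.3],
  [0, 0, 0, 0, 0, 0, 0.3],
])

```text
clock: 5.28
eef_pos: [0.4848, -0.2238, 0.0918]
tool_rot: [0.657, 0.69, -0.208, 0.22]
ft_force: [-0.3, -0.8, -0.0]
grip_width: 0.0301
```

Run:
```python
from h import *
to((.486,-.220,.090));to((.4775,-.075,.090))
p=camera('wrist');save(p,'d.png');blk(p)
```

```text
tool mm [ 4.1  1.4 -0.7] pos [ 0.4848 -0.2238  0.0918] xt [-0.039  0.816 -0.577] yt [0.999 0.049 0.002] q [-0.759  0.977  0.483  1.873  0.6    0.502] F [-0.3 -0.8 -0. ] 5.2833
tool mm [122.7   0.  -84.5] pos [ 0.4848 -0.2238  0.0918] xt [-0.039  0.816 -0.577] yt [0.999 0.049 0.002] q [-0.759  0.977  0.483  1.873  0.6    0.502] F [-0.3 -0.8 -0. ] 5.2833
dark 10626 ((483.2040710449219, -162.5697021484375), (48.92317199707031, 90.83148956298828), 3.6750831604003906)
pale 10779 ((576.3010864257812, -156.14776611328125), (91.7314453125, 50.9156608581543), 89.46388244628906)
```

View pics/d.png

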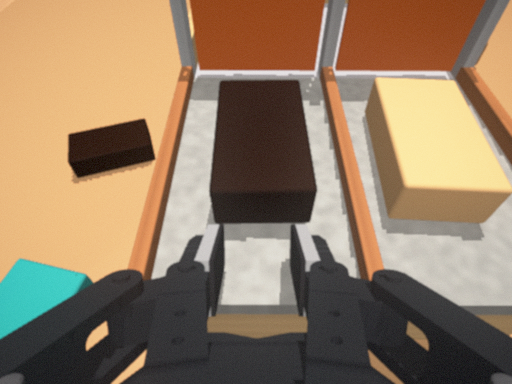

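play_rows([
  [5.5, 0, -2.5, 0, 0, 0, 0.3],
  [4.9, 0, -3.5, 0, 0, 0, 0.3],
  [4.9, 0, -3.5, 0, 0, 0, 0.3],
  [4.9, 0, -3.5, 0, 0, 0, 0.3],
  [4.9, 0, -3.5, 0, 0, 0, 0.3],
  [4.9, 0, -3.5, 0, 0, 0, 0.3],
  [4.9, 0, -3.5, 0, 0, 0, 0.3],
  [4.9, 0, -3.5, 0, 0, 0, 0.3],
  [4.9, 0, -3.5, 0, 0, 0, 0.3],
  [4.9, 0, -3.5, 0, 0, 0, 0.3],
  [4.9, 0, -3.5, 0, 0, 0, 0.3],
  [4.9, 0, -3.5, 0, 0, 0, 0.3],
  [0, 0, 0, 0, 0, 0, 0.3],
])

```text
clock: 6.42
eef_pos: [0.481, -0.1515, 0.0902]
tool_rot: [0.657, 0.69, -0.208, 0.219]
ft_force: [0.9, 0.9, -0.8]
grip_width: 0.0297
```

Run:
```python
from h import *
to((.4795,-.095,.090));to((.477,-.055,.090))
p=camera('wrist');save(p,'e.png');blk(p)
```

```text
tool mm [ 46.3   1.3 -32.4] pos [ 0.481  -0.1515  0.0902] xt [-0.04   0.816 -0.576] yt [0.999 0.049 0.001] q [-0.681  0.876  0.265  1.718  0.656  0.571] F [ 0.9  0.9 -0.8] 6.4167
tool mm [ 79.    0.7 -55.4] pos [ 0.481  -0.1515  0.0902] xt [-0.04   0.816 -0.576] yt [0.999 0.049 0.001] q [-0.681  0.876  0.265  1.718  0.656  0.571] F [ 0.9  0.9 -0.8] 6.4167
dark 12535 ((480.82586669921875, -102.20376586914062), (50.698768615722656, 92.15319061279297), 2.6440467834472656)
pale 12726 ((563.1188354492188, -144.9368438720703), (88.70829010009766, 45.57392120361328), 67.38838195800781)
```

View pics/e.png

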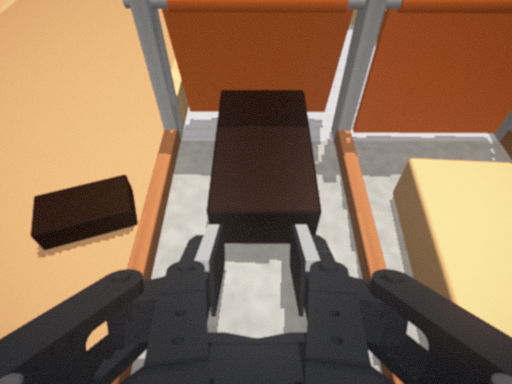

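The block is straight, with its rear end on both fingertips, and the flap is starting to open. I'll keep pushing.

play_rows([
  [4.9, 0, -3.5, 0, 0, 0, 0.3],
  [4.9, 0, -3.5, 0, 0, 0, 0.3],
  [4.9, 0, -3.5, 0, 0, 0, 0.3],
  [4.9, 0, -3.5, 0, 0, 0, 0.3],
  [4.9, 0, -3.5, 0, 0, 0, 0.3],
  [4.9, 0, -3.5, 0, 0, 0, 0.3],
  [4.9, 0, -3.5, 0, 0, 0, 0.3],
  [4.9, 0, -3.5, 0, 0, 0, 0.3],
  [4.9, 0, -3.5, 0, 0, 0, 0.3],
  [4.9, 0, -3.5, 0, 0, 0, 0.3],
  [4.9, 0, -3.5, 0, 0, 0, 0.3],
  [4.9, 0, -3.5, 0, 0, 0, 0.3],
  [4.9, 0, -3.5, 0, 0, 0, 0.3],
  [0, 0, 0, 0, 0, 0, 0.3],
])

```text
clock: 7.63
eef_pos: [0.4771, -0.0733, 0.0906]
tool_rot: [0.657, 0.69, -0.208, 0.219]
ft_force: [-0.6, 0.7, -0.7]
grip_width: 0.0295
```

Run:
```python
from h import *
to((.477,-.055,.090))
save(camera('side'),'f.png');w=camera('wrist');cv2.imwrite('pics/f.png',np.hstack([cv2.imread('pics/f.png')[100:300,150:390].repeat(2,0).repeat(2,1)[:384],w['frame'][:,100:400,::-1]]))
```

```text
tool mm [ 15.3   0.8 -10. ] pos [ 0.4771 -0.0733  0.0906] xt [-0.04   0.816 -0.576] yt [0.999 0.049 0.001] q [-0.581  0.781  0.075  1.561  0.722  0.668] F [-0.6  0.7 -0.7] 7.6333
```

View pics/f.png

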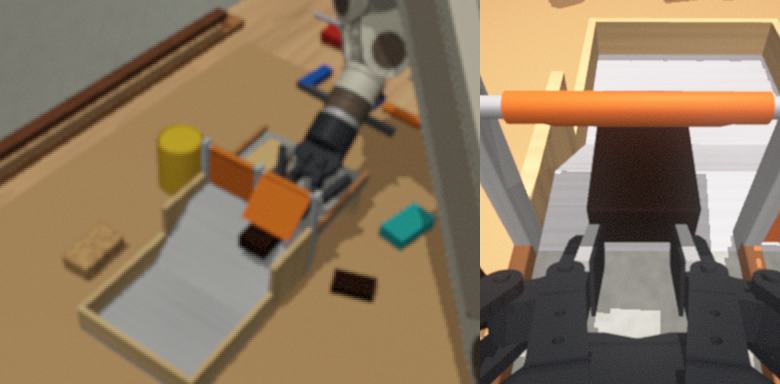

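The flap is wide open and the block is through the doorway, almost at the tipping point. Now the last 20 mm.

play_rows([
  [3.3, 0, -2.3, 0, 0, 0, 0.3],
  [3.3, 0, -2.3, 0, 0, 0, 0.3],
  [3.3, 0, -2.3, 0, 0, 0, 0.3],
  [3.3, 0, -2.3, 0, 0, 0, 0.3],
  [3.3, 0, -2.3, 0, 0, 0, 0.3],
  [0, 0, 0, 0, 0, 0, 0.3],
  [0, 0, 0, 0, 0, 0, 0.3],
  [0, 0, 0, 0, 0, 0, 0.3],
])

```text
clock: 8.4
eef_pos: [0.4764, -0.0544, 0.0903]
tool_rot: [0.658, 0.69, -0.208, 0.22]
ft_force: [-0.0, -0.2, -0.2]
grip_width: 0.0299
```

Run:
```python
from h import *
to((.477,-.045,.090))
save(camera('side'),'g.png');w=camera('wrist');cv2.imwrite('pics/g.png',np.hstack([cv2.imread('pics/g.png')[100:300,150:390].repeat(2,0).repeat(2,1)[:384],w['frame'][:,100:400,::-1]]))
```

```text
tool mm [ 7.8  1.  -5.2] pos [ 0.4764 -0.0544  0.0903] xt [-0.039  0.816 -0.577] yt [0.999 0.049 0.002] q [-0.554  0.76   0.033  1.52   0.739  0.697] F [-0.  -0.2 -0.2] 8.4
```

View pics/g.png

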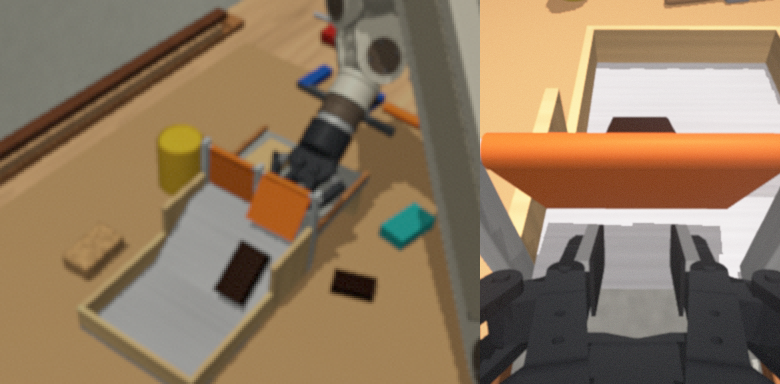

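The block is sliding down the chute, so I draw the fingers back.

play_rows([
  [-6.5, 0, 4.6, 0, 0, 0, 0.3],
  [-6.5, 0, 4.6, 0, 0, 0, 0.3],
  [-6.5, 0, 4.6, 0, 0, 0, 0.3],
  [-6.5, 0, 4.6, 0, 0, 0, 0.3],
  [-6.5, 0, 4.6, 0, 0, 0, 0.3],
  [-6.5, 0, 4.6, 0, 0, 0, 0.3],
  [-6.5, 0, 4.6, 0, 0, 0, 0.3],
  [-6.5, 0, 4.6, 0, 0, 0, 0.3],
  [-6.5, 0, 4.6, 0, 0, 0, 0.3],
  [-6.5, 0, 4.6, 0, 0, 0, 0.3],
  [-7.5, 0, 3, 0, 0, 0, 0.3],
  [-7.5, 0, 2, 0, 0, 0, 0.3],
  [-8, 0, 1, 0, 0, 0, 0.3],
  [-8, 0, 1, 0, 0, 0, 0.3],
  [-8, 0, 0, 0, 0, 0, 0.3],
  [-8, 0, 0, 0, 0, 0, 0.3],
  [0, 0, 0, 0, 0, 0, 0.3],
  [0, 0, 0, 0, 0, 0, 0.3],
  [0, 0, 0, 0, 0, 0, 0.3],
  [0, 0, 0, 0, 0, 0, 0.3],
])

```text
clock: 10.17
eef_pos: [0.4822, -0.176, 0.1114]
tool_rot: [0.658, 0.69, -0.208, 0.219]
ft_force: [-0.2, -0.2, 0.1]
grip_width: 0.0297
```

Run:
```python
from h import *
to((.477,-.045,.090))
p=camera('side');save(p,'h.png');w=camera('wrist');blk(w)
print([(n,[(np.round(r['centre'],3),round(r['confidence'],2)) for r in pinpoint(n,p)]) for n in('dark_block','pale_block')])
P=cloud(p);m=(p['frame'].astype(int).sum(-1)<150)&(P[...,1]>.05)&(P[...,1]<.25)&(abs(P[...,0]-.52)<.11)&(P[...,2]<.1)
q=P[m];print(len(q),q.mean(0),cv2.minAreaRect((q[:,:2]*1000).astype(np.float32)))
cv2.imwrite('pics/h.png',np.hstack([cv2.imread('pics/h.png')[100:300,150:390].repeat(2,0).repeat(2,1)[:384],w['frame'][:,100:400,::-1]]))
```

```text
tool mm [119.5   1.2 -58. ] pos [ 0.4822 -0.176   0.1114] xt [-0.039  0.816 -0.576] yt [0.999 0.049 0.001] q [-0.709  0.885  0.346  1.804  0.636  0.546] F [-0.2 -0.2  0.1] 10.1667
dark 16 ((466.8044128417969, -185.75103759765625), (0.22367651760578156, 6.339901924133301), 2.24767804145813)
pale 14362 ((576.4215087890625, -156.00704956054688), (90.52406311035156, 50.62932205200195), 89.26310729980469)
[('dark_block', [(array([ 0.345, -0.254, -0.002]), 0.64), (array([0.471, 0.119, 0.009]), 0.63), (array([ 0.347, -0.082,  0.002]), 0.58), (array([ 0.479, -0.07 ,  0.08 ]), 0.41)]), ('pale_block', [(array([ 0.578, -0.154,  0.077]), 0.69)])]
438 [0.46581543 0.13005692 0.03594545] ((468.0758361816406, 125.53579711914062), (46.03981018066406, 86.87660217285156), 2.0978519916534424)
```

View pics/h.png

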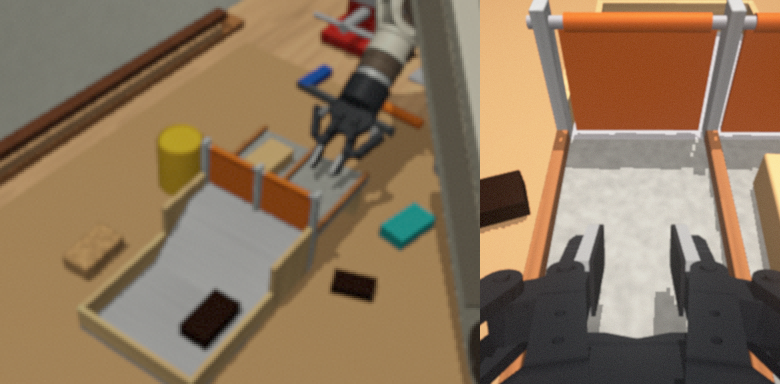

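play_rows([
  [0, 0, 0, 0, 0, 0, 0.3],
  [0, 0, 0, 0, 0, 0, 0.3],
  [0, 0, 0, 0, 0, 0, 0.3],
  [0, 0, 0, 0, 0, 0, 0.3],
  [0, 0, 0, 0, 0, 0, 0.3],
  [0, 0, 0, 0, 0, 0, 0.3],
])

```text
clock: 10.87
eef_pos: [0.4823, -0.1765, 0.1116]
tool_rot: [0.658, 0.69, -0.208, 0.22]
ft_force: [-0.1, 0.5, -0.3]
grip_width: 0.03
```

Run:
```python
from h import *
p=camera('side')
P=cloud(p);m=(p['frame'].astype(int).sum(-1)<150)&(P[...,1]>.05)&(P[...,1]<.25)&(abs(P[...,0]-.52)<.11)&(P[...,2]<.1)
q=P[m];print(len(q),q.mean(0)); print(job_done())
```

```text
439 [0.46564599 0.13013815 0.03586286]
the job is handed in; nothing more can be done
None
```

I pushed the dark block along the near lane with the fingertips leaning about 55° forward. It opened its flap, went through under the rod and slid down the chute into the tray. Then I drew the fingers back and handed the job in at about 11 s on the robot's clock (limit 38 s).

What the last checks showed:
- **Dark block:** it rests in the tray at about station x = 0.19 m, y = +0.05 m. Two pictures about 0.75 s apart put it in the same place to within 0.2 mm.
- **Flaps:** both hang shut in the last picture I viewed. I judged this by eye and did not measure the angles.
- **Pale block:** it moved less than 1 mm by the wrist camera's depth.
- **Fingers:** they are clear of everything, and the wrist force is near zero.

One reading disagreed: mid-push, the pale block's measured position was about 17 mm off because part of it was out of view. The wrist-camera readings with it fully in view, before and after the push, agree. I did not re-measure the bench items. The arm stayed over the feed deck during the push, and nothing looked displaced in the final side view.

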